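# House from the parts box onto the street model

## Task

Lift the lid off the plywood parts box and lay it flat on the bench. Then take the one house with a pitched roof out of the box and set it down gently, upright, in the empty outlined plot of the street model, centred in the outline with its ridge in line with the row of houses.

Things in the scene. Friction and masses are not known exactly. Their poses are not given: they have to be found in the camera images.
- box: Plywood parts box fixed to the bench, 242 (its x) x 168 (y) x 62 mm high, walls and floor 6 mm. Origin: centre of its underside. Lidded at first. Inside, in a row along its x about 74 mm apart, in any order, stand three white parts: the pitched-roof house, a flat-roofed block (46 x 36 mm, 42 high with its small stair-head) and a plain round tower (40 mm wide and high).
- lid: Loose plywood lid, 0.15-0.3 kg: panel 250 (its x) x 176 (y) x 6 mm over a 4 mm pad that sits loosely inside the box walls. Bar handle in the middle, 60 mm along x, 18 mm thick along y, 32 mm tall. Origin: centre of the pad's underside; panel top 10 mm, handle top 42 mm above it; 58 mm above the box's origin when closed, at bench level when laid flat on the bench.
- house: Loose white model house with a pitched roof, 40 to 85 g: 46 mm long along its x (the ridge), 36 mm wide along its y between upright walls, eaves 28 mm and ridge 46 mm above its underside. The only pitched-roof part in the box. Origin: centre of its underside, z up. At first it stands on the box floor under the lid. Same look after a half turn.
- plot (a point): Centre of the empty plot, on the top surface (10 mm above the bench) of the street model, a brown card board 250 x 170 mm fixed to the bench. The plot is a thin dark drawn rectangle, 60 mm along its x, 50 mm along its y. Its x runs along the row: fixed white houses like the loose one stand 85 mm off on either side along x (centre to centre). Along y the board is clear. z up.

How it is judged:
On the way, in this order (a step that is already met when the one before it is completed fails the run):
1. the lid is off and lies flat on the bench (height (world z) of lid below 0.008 m and angle between lid's own z axis and vertical below 0.1 rad and linear speed of lid below 0.05 m/s), for 0.2 s.
2. the house is lifted clear of the box (z of house in the frame of box above 0.065 m), for 0.1 s.
At the end, for the whole second after the job is handed in: The pitched-roof house stands upright (within 7 degrees), at rest on the model board, centre within 15 mm of the plot's centre, ridge within 12 degrees of the row, either way round; the lid lies flat (within 6 degrees), at rest on the bench, underside within 8 mm of the bench top (horizontal distance between house and plot below 0.015 m and z of house in the frame of plot between -0.006 and 0.006 m and angle between house's own z axis and vertical below 0.12 rad and angle between the x axis of house and the x axis of plot, either way round below 0.22 rad and linear speed of each of house, lid below 0.02 m/s and height (world z) of lid below 0.008 m and angle between lid's own z axis and vertical below 0.1 rad); the robot touches nothing.
It fails at once if the house is dropped onto the street model (it falls freely there at more than 0.5 m/s, as from over 13 mm) (horizontal distance between house and plot below 0.08 m and linear speed of house above 0.5 m/s and contact force between the fingers and house below 0.1 N).
It also fails if it takes over 64 s, if anything falls off the work surface, if the arm or the gripper's body presses on something with over 40 N, if the wrist force passes 120 N, or if a joint passes its speed limit or range.

## Robot

A 6-joint arm with a two-finger parallel gripper is mounted at the origin on the work surface. World frame = base frame: x ahead of the robot, y to its left, z up, the work surface at z = 0. Lengths are in m, angles in rad, forces in N, time in s.
With the tool pointing down it reaches from about 0.325 to 0.875 m from the base axis. Payload 4.4 kg.
Tool frame: the origin (TCP) lies on the mounting face of the last link; the fingertips stand 173 mm ahead of it and the grasp point (between the pads) lies 155 mm ahead of it (bot.grip_point_offset is the z of the grasp point in the tool frame, in m); z points along the fingers, x is the direction in which the jaws open and shut, and the axes are right-handed (so a half turn about z gives the same grasp; the last joint's range is limited). The gripper opens to 85 mm and grips with 20 to 120 N. Pads are 22 mm wide; open, the fingers measure 114 mm over their backs; the gripper's body (76 mm by 85 mm) begins 54 mm behind the grasp point. The pads swing forward as they close: fully open they stand 13 mm farther back than shut.
Start: joints at [0.998, 0.207, 1.542, -0, 1.393, -0.15], TCP at [0.236, 0.524, 0.405] pointing down, gripper open.
Joint ranges: [-2.73, 2.73], [-0.86, 2.22], [0.23, 2.46], [-1.11, 4.25], [0.08, 2.63], [-2.82, 2.82]. Speed limits (rad/s): [2.79, 2.79, 3.14, 3.14, 3.14, 3.14].

## Interface

Orientations are given as a 3x3 rotation matrix whose columns are the frame's x, y, z axes.
In Python, from plant import bot gives the robot as it stands. The module is installed in compiled form; this text tells all that it offers.
- The arm moves only by the tool send_rows, never from a script. Its argument "targets" is a list of rows, each a list of 4 numbers: the shift along the world's x, y, z in cm, then the turn about the world's z in degrees. A call has exactly 10 rows; each row is the pose to reach, as a shift and turn from the pose measured when the call began; what a row does not reach only later rows make up. A row lasts 1/12 s, in which the tool goes at most 41.7 mm and 7.16 degrees, less where a joint would pass 70% of its speed; a pose out of reach is approached as far as the arm can. A call with a gripper value outside its range is refused whole. "fingers" is the gripper command: -1 is shut, 1 is fully open, values between are in proportion, set as the call begins (left out, the last holds). The fingers move at their own pace and stop on an object; the grip force is fixed at half the most. Time passes only in rows, so rows that repeat a pose let the fingers close, or fill a call up. It gives the time, the measured TCP pose, the force and the opening at its end, in the units of the state.
- bot.sense(): the state, without advancing time (a new reading comes with each control period).
- bot.snapshot(name): name is "side" or "top"; returns (picture, depth): 384x512x3 uint8, blue, green, red; 384x512 float32, m along the optical axis (not along the pixel's ray), 0 where there is no reading.
- bot.calibration(name): a dict with "intrinsics" (3x3 intrinsics, pixels), "camera_from_world" (4x4, takes a point from world to camera coordinates). Camera axes: x right, y up, looking along -z (the intrinsics and any distortion apply to the point x, -y, -z); pixel columns grow to the right and rows downward; lengths in m; the calibration is good to about 2 mm. A picture is of the moment at which its call begins. calibration takes no time and is no camera call.
- bot.finish_job(): hands the job in, once; it reports no verdict.
The state is a dict: "time_s": time; "q": joint angles; "dq": joint speeds; "tau": joint torques, N m; "position": TCP position; "tcp_rot": TCP orientation; "ft_force": force on the tool from outside, world axes, zero at the start; "torque": the same for the moment, N m; "gripper_width": finger opening in m.
Only numpy, scipy, OpenCV 4.12 (cv2) and the standard library are available. Lean on these libraries where they do the work, as an engineer would, in place of code of your own. Each camera call takes 0.05 s, during which the arm holds its last target. There are 200 camera calls.

## Working session

There is one attempt and no reset: what is moved stays moved. The work goes in short steps, Python scripts to look and compute and a tool call to move; the robot and the scene stay as the last step left them, time stands still between calls to the robot, and variables do not carry over. Pictures are saved under pics/ and viewed, about 8 in all and at most 12, crops included, and the job is handed in when it is done.

Besides the shell and the picture viewer there is one more tool, called after "Request:" as a command line: name --pt "numbers of a row" for each row, then --argument value for the rest. send_rows: Moves the arm, as the interface text tells. Its arguments: {"type":"object","properties":{"targets":{"type":"array","items":{"type":"array","items":{"type":"number"}}},"fingers":{"type":"number"}},"required":["targets"]}

```bash
mkdir -p pics; cat > h.py <<'E'
import numpy as np, cv2
from plant import bot
def snap(n,f=None):
    im,d=bot.snapshot(n)
    if f: cv2.imwrite('pics/'+f,im)
    return im,d
def cloud(n,d):
    c=bot.calibration(n);K=c['intrinsics'];T=np.linalg.inv(c['camera_from_world'])
    v,u=np.mgrid[:d.shape[0],:d.shape[1]]
    P=np.stack([(u-K[0,2])/K[0,0]*d,-(v-K[1,2])/K[1,1]*d,-d],-1)
    return P@T[:3,:3].T+T[:3,3]
def onplane(n,uv,z):
    c=bot.calibration(n);K=c['intrinsics'];T=np.linalg.inv(c['camera_from_world'])
    r=[];
    for u,v in uv:
        q=T[:3,:3]@np.array([(u-K[0,2])/K[0,0],-(v-K[1,2])/K[1,1],-1]);r.append(T[:3,3]+q*(z-T[2,3])/q[2])
    return np.array(r)
E
python3 - <<'E'
from h import *
a,_=snap('top');b,_=snap('side')
cv2.imwrite('pics/t1.png',a);cv2.imwrite('pics/s1.png',b)
for n in('top','side'):
    c=bot.calibration(n);print(c)
s=bot.sense();print(s['tcp_rot'],s['gripper_width'],s['time_s'])
E
```

```text
{'intrinsics': array([[349.10928178,   0.        , 256.95143   ],
       [  0.        , 349.10928178, 196.97309461],
       [  0.        ,   0.        ,   1.        ]]), 'camera_from_world': array([[ 0.05945428, -0.99819846,  0.00806392,  0.07500636],
       [ 0.97447497,  0.05978936,  0.216388  , -0.55434618],
       [-0.2164803 , -0.00500711,  0.97627415, -0.68150325],
       [ 0.        ,  0.        ,  0.        ,  1.        ]])}
{'intrinsics': array([[416.06140853,   0.        , 253.12297227],
       [  0.        , 416.06140853, 190.08003474],
       [  0.        ,   0.        ,   1.        ]]), 'camera_from_world': array([[ 0.91452202, -0.40426335,  0.01485319, -0.46166364],
       [ 0.28995765,  0.6806591 ,  0.67277615, -0.2862069 ],
       [-0.2820887 , -0.61096181,  0.73969699, -0.66041915],
       [ 0.        ,  0.        ,  0.        ,  1.        ]])}
[[ 4.10339754e-01  9.11932000e-01 -1.14631803e-03]
 [ 9.11930275e-01 -4.10341240e-01 -1.80012677e-03]
 [-2.11197477e-03 -3.06698543e-04 -9.99997723e-01]] 0.08544655555132852 0.1
```

View pics/t1.png

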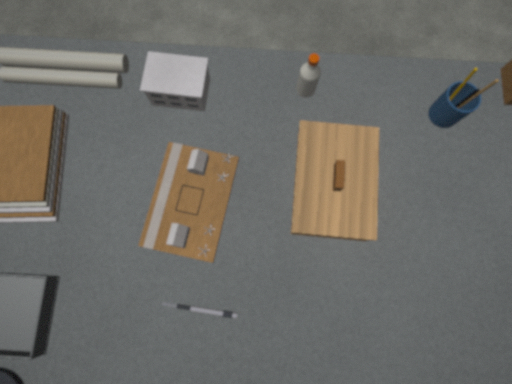

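View pics/s1.png

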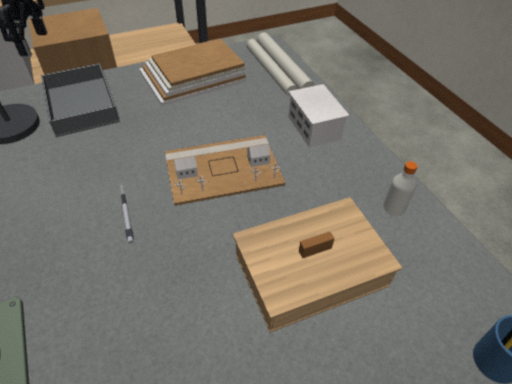

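The top view shows the lid with corners near (300,121), (380,127), (377,239), (293,233) and its handle at (339,175). The plot is at (189,200), between fixed houses at (198,161) and (178,235). The side view agrees.

```bash
python3 - <<'E'
from h import *
im,d=snap('top');P=cloud('top',d)
h=(P[...,2]>.085)&(P[...,2]<.13);h[:, :285]=0;h[:,390:]=0;h[:110]=0;h[250:]=0
Q=P[h];print('handle n',len(Q),np.median(Q,0),cv2.minAreaRect(Q[:,:2].astype('f4')*1000))
h=abs(P[...,2]-.068)<.008;h[:, :285]=0;h[:,390:]=0;h[:110]=0;h[250:]=0
Q=P[h];print('lid',np.median(Q,0),cv2.minAreaRect(Q[:,:2].astype('f4')*1000))
h=np.zeros(d.shape,bool);h[140:265,138:242]=1;h&=P[...,2]>.006
Q=P[h];print('board',np.median(Q,0),cv2.minAreaRect(Q[:,:2].astype('f4')*1000))
h&=P[...,2]>.03
n,l,st,c=cv2.connectedComponentsWithStats(h.astype('u1'))
for i in range(1,n):
    if st[i,4]>30:Q=P[l==i];print('house',st[i],Q.mean(0),Q[:,2].max(),cv2.minAreaRect(Q[:,:2].astype('f4')*1000))
cv2.imwrite('pics/c1.png',cv2.resize(im[140:265,138:242],None,fx=5,fy=4.8 if 0 else 4.6,interpolation=3))
T=np.linalg.inv(bot.calibration('top')['camera_from_world']);print('cam',T[:3,3]); s=bot.sense();print(s['time_s'],s['position'])
E
```

```text
handle n 294 [ 0.59884164 -0.0561458   0.09982809] ((600.3353881835938, -57.12934112548828), (18.4932804107666, 59.67841339111328), 87.35912322998047)
lid [ 0.59157435 -0.05587491  0.06827892] ((600.9588012695312, -57.933380126953125), (176.52761840820312, 250.35018920898438), 88.01541137695312)
board [0.53892118 0.2589529  0.01003384] ((535.5032958984375, 215.89996337890625), (265.9288635253906, 256.15850830078125), 81.00220489501953)
house [187 148  21  26 369] [0.62482527 0.24461735 0.05377309] 0.7846830158426311 ((515.0005493164062, 194.32769775390625), (305.8268737792969, 54.59427261352539), 25.163040161132812)
house [166 223  22  24 387] [0.4607539  0.27226815 0.04804075] 0.7846830158426311 ((439.38275146484375, 196.1544189453125), (204.009033203125, 48.823341369628906), 74.25345611572266)
house [203 224  12  11  32] [0.47665094 0.20763827 0.04354685] 0.05710243617198163 ((475.773681640625, 206.21131896972656), (22.684511184692383, 23.66031837463379), 23.458620071411133)
house [198 244  12  13  35] [0.43159062 0.21474918 0.04367888] 0.05776181696893212 ((432.2071838378906, 215.25180053710938), (23.8021297454834, 24.96502685546875), 62.68199157714844)
cam [0.38820499 0.10460288 0.78468302]
0.15 [0.23578403 0.52412265 0.40374336]
```

View pics/c1.png

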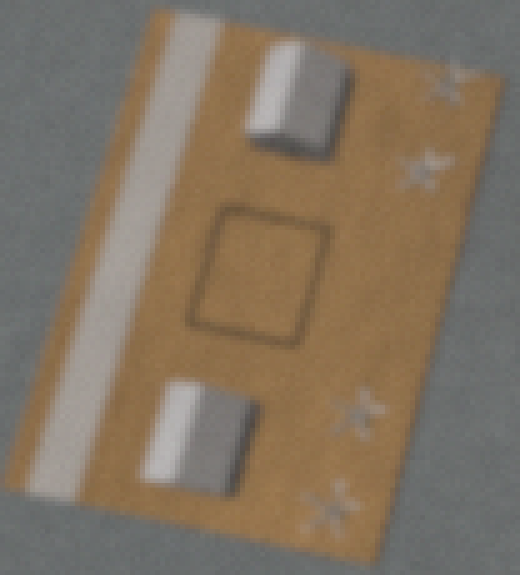

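The crop shows the plot outline with corners at crop (224,207), (329,228), (297,346), (190,324), and the board's corners are also visible.

```bash
python3 - <<'E'
from h import *
def f(c): return [(138+(x+.5)/5-.5,140+(y+.5)/4.6-.5) for x,y in c]
for nm,c in (('plot',[(224,207),(329,228),(297,346),(190,324)]),('board',[(155,9),(503,75),(375,565),(8,486)])):
    W=onplane('top',f(c),.010);print(nm,W.mean(0),[np.degrees(np.arctan2(*(W[a]-W[b])[1::-1])) for a,b in((0,3),(1,2),(1,0),(2,3))],[np.linalg.norm(W[a]-W[b]) for a,b in((0,3),(1,2),(1,0),(2,3))])
im,d=snap('top');P=cloud('top',d);Z=P[...,2]
for n in('top','side'):
    im,d=snap(n);P=cloud(n,d)
    m=(d>0)&(P[...,0]>.1)&(P[...,0]<.8)&(P[...,1]<-.1)&(P[...,1]>-.6)
    H=np.full((14,10),np.nan)
    for x,y,z in P[m]:
        i,j=int((x-.1)/.05),int((y+.6)/.05);H[i,j]=np.nanmax([H[i,j],z])
    print(n,'rows x .1.. cols y -.6..');print(np.round(H*1000))
E
```

```text
plot [0.54465773 0.26050047 0.01      ] [np.float64(-8.576857557897547), np.float64(-8.387213180852559), np.float64(-99.02196856892412), np.float64(-99.18475180122819)] [np.float64(0.06042313479043503), np.float64(0.06056618210618973), np.float64(0.04948106463163349), np.float64(0.04968283657320376)]
board [0.5448398  0.25972401 0.01      ] [np.float64(-8.544850326090511), np.float64(-8.816646315575717), np.float64(-98.64525656597543), np.float64(-99.46822126352808)] [np.float64(0.2476536338242035), np.float64(0.2500455984362001), np.float64(0.1676505144116322), np.float64(0.16648573085659282)]
top rows x .1.. cols y -.6..
[[ nan  nan  nan  nan  nan  nan  nan  nan  nan  nan]
 [ nan  nan  nan   2.   2.   3.   4.   3.   3.   4.]
 [ nan  nan  nan   5.   4.   5.   4.   4.   4.   4.]
 [ nan  nan  nan   5.   4.   4.   4.   4.   4.   5.]
 [ nan  nan   3.   4.   6.   5.   4.   4.   4.   5.]
 [ nan  nan   3.   5.   4.   4.   4.   5.   4.   4.]
 [ nan  nan   3.   5.   4.   5.   4.   4.   5.   5.]
 [ nan  nan   5.   4.   5.   4.   4.   5.   6.  71.]
 [ nan  nan   5.   5.   5.   4.   4.   5.   5
[... 346 characters left out ...]
 nan  nan]
 [ nan  nan  nan  nan  nan  nan  nan  nan  nan   3.]
 [ nan  nan  nan  nan  nan  nan  nan  nan  nan   3.]
 [ nan  nan  nan  nan  nan  nan  nan  nan   1.   3.]
 [ nan  nan  nan  nan  nan  nan  nan  nan   4.   3.]
 [ nan  nan  nan  nan  nan  nan  nan  nan   3.   4.]
 [ nan  nan  nan  nan  nan  nan  nan   4.   3.   3.]
 [ nan  nan  nan  nan  nan  nan  nan   3.   3.  71.]
 [ nan  nan  nan  nan  nan  nan   1.   3.   4.  71.]
 [ nan  nan  nan  nan  nan  nan   3.   3.   3.  71.]
 [ nan  nan  nan  nan  nan   1.   3.   3.   3.  71.]
 [ nan  nan  nan  nan  nan   3.   3.   3.  69.  71.]
 [ nan  nan  nan  nan  nan   3.   2.   3.  70.  71.]
 [ nan  nan  nan  nan  68. 112.  92.   3.   3.   4.]]
```

Request:
send_rows --pt "2 -3.3 0 2" --pt "4 -6.6 0 4" --pt "6 -10 0 7" --pt "8 -13 0 9" --pt "10 -16.5 0 11" --pt "12 -20 0 13" --pt "14 -23 0 15" --pt "16 -26.5 0 18" --pt "18 -29.5 0 20" --pt "20 -32 0 22" --fingers 1

```text
time_s: 1.13
position: [0.4364, 0.2021, 0.4044]
tcp_rot: [[0.038, 0.999, 0.0], [0.999, -0.038, -0.001], [-0.001, 0.0, -1.0]]
ft_force: [0.3, 1.6, 0.0]
gripper_width: 0.0853
```

Request:
send_rows --pt "2 -3 0 0" --pt "4 -6 0 0" --pt "6 -9.5 -1 0" --pt "8 -12.5 -2 0" --pt "10 -16 -3 0" --pt "12 -19 -4 0" --pt "14 -22.5 -5 0" --pt "16.4 -25.9 -6 0" --pt "16.4 -25.9 -7 0" --pt "16.4 -25.9 -8 0"

```text
time_s: 1.97
position: [0.6013, -0.0592, 0.3235]
tcp_rot: [[0.042, 0.999, 0.0], [0.999, -0.042, -0.001], [-0.001, 0.0, -1.0]]
ft_force: [-0.1, 0.5, -0.4]
gripper_width: 0.0853
```

```bash
python3 - <<'E'
from h import *
s=bot.sense();print(s['time_s'],s['position'],np.degrees(np.arctan2(s['tcp_rot'][1,0],s['tcp_rot'][0,0])))
a,_=snap('side');cv2.imwrite('pics/s2.png',a[130:,180:])
E
```

```text
1.9667 [ 0.60127531 -0.05921536  0.32354968] 87.60746271341554
```

View pics/s2.png

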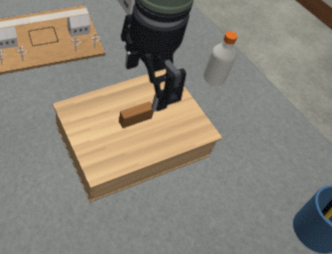

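The gripper is over the handle, with its fingers on either side. I'll descend and grip.

Request:
send_rows --pt "-0.1 0.2 -1.5 0" --pt "-0.1 0.2 -3 0" --pt "-0.1 0.2 -4.5 0" --pt "-0.1 0.2 -5.5 0" --pt "-0.1 0.2 -6.5 0" --pt "-0.1 0.2 -7.2 0" --pt "-0.1 0.2 -7.7 0" --pt "-0.1 0.2 -7.7 0" --pt "-0.1 0.2 -7.7 0" --pt "-0.1 0.2 -7.7 0"

```text
time_s: 2.85
position: [0.599, -0.0556, 0.2446]
tcp_rot: [[0.04, 0.999, -0.003], [0.999, -0.04, 0.0], [0.0, -0.003, -1.0]]
ft_force: [-0.1, 0.4, 0.2]
gripper_width: 0.0852
```

Request:
send_rows --pt "0 0 0 0" --pt "0 0 0 0" --pt "0 0 0 0" --pt "0 0 0 0" --pt "0 0 0 0" --pt "0 0 0 0" --pt "0 0 0 0" --pt "0 0 0 0" --pt "0 0 0 0" --pt "0 0 0 0" --fingers -1

```text
time_s: 3.68
position: [0.5993, -0.0557, 0.245]
tcp_rot: [[0.04, 0.999, -0.003], [0.999, -0.04, -0.0], [-0.0, -0.003, -1.0]]
ft_force: [0.9, -1.2, 2.9]
gripper_width: 0.0176
```

Request:
send_rows --pt "0 0 0.5 0" --pt "0 0 1.2 0" --pt "0 0 2 0" --pt "0 0 3 0" --pt "0 0 4 0" --pt "0 0 5 0" --pt "0 0 6 0" --pt "0 0 7 0" --pt "0 0 8 0" --pt "0 0 8 0"

```text
time_s: 4.52
position: [0.6002, -0.0559, 0.3284]
tcp_rot: [[0.04, 0.999, 0.003], [0.999, -0.04, -0.001], [-0.001, 0.003, -1.0]]
ft_force: [0.9, -0.4, -1.7]
gripper_width: 0.0169
```

Request:
send_rows --pt "-0.7 -2 0 0" --pt "-1.7 -4.5 0 0" --pt "-3 -7.5 0 0" --pt "-4.2 -10.5 0 0" --pt "-5.6 -13.5 0 0" --pt "-7 -16.5 0 0" --pt "-8.3 -19.5 0 0" --pt "-9.3 -22 0 0" --pt "-10 -23.5 0 0" --pt "-10 -23.5 0 0"

```text
time_s: 5.35
position: [0.4987, -0.2942, 0.3283]
tcp_rot: [[0.044, 0.999, 0.002], [0.999, -0.044, -0.003], [-0.003, 0.002, -1.0]]
ft_force: [0.5, 0.6, -2.1]
gripper_width: 0.0172
```

Request:
send_rows --pt "0 0 -1.5 0" --pt "0 0 -3.5 0" --pt "0 0 -5.5 0" --pt "0 0 -7.5 0" --pt "0 0 -9.5 0" --pt "0 0 -11 0" --pt "0 0 -12.2 0" --pt "0 0 -13 0" --pt "0 0 -13.5 0" --pt "0 0 -13.5 0"

```text
time_s: 6.18
position: [0.4986, -0.2938, 0.1924]
tcp_rot: [[0.044, 0.999, 0.001], [0.999, -0.044, -0.002], [-0.002, 0.001, -1.0]]
ft_force: [-0.3, 1.0, -2.6]
gripper_width: 0.0172
```

```bash
python3 - <<'E'
from h import *
s=bot.sense();print(s['time_s'],s['position'],s['ft_force'])
a,d=snap('top');P=cloud('top',d)
cv2.imwrite('pics/t2.png',cv2.resize(a[60:300,260:],None,fx=2.5,fy=2.5))
m=(P[...,0]>.38)&(P[...,0]<.62)&(P[...,1]<-.21)&(P[...,1]>-.37)&(P[...,2]>0)&(P[...,2]<.05)
Q=P[m];print(len(Q),np.linalg.lstsq(np.c_[Q[:,:2]-[.5,-.29],np.ones(len(Q))],Q[:,2],rcond=None)[0])
E
```

```text
6.1833 [ 0.49857943 -0.29379816  0.19235246] [-0.32613388  0.954962   -2.64394097]
6894 [ 0.00400885 -0.00753735  0.01650261]
```

View pics/t2.png

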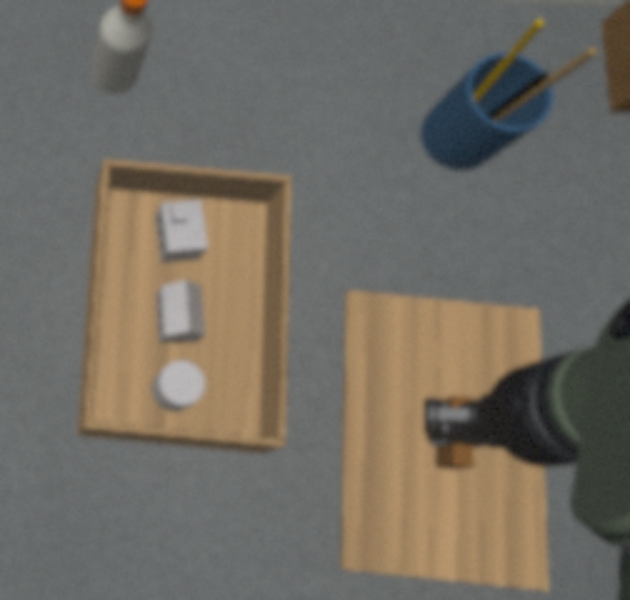

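The lid is level, about 6 mm above the bench and clear of everything. In the box, the house is the middle part, at crop (181,310) with its ridge roughly along the box's x. I'll set the lid down and release it.

Request:
send_rows --pt "0 0 -0.1 0" --pt "0 0 -0.2 0" --pt "0 0 -0.3 0" --pt "0 0 -0.4 0" --pt "0 0 -0.5 0" --pt "0 0 -0.55 0" --pt "0 0 -0.6 0" --pt "0 0 -0.6 0" --pt "0 0 -0.6 0" --pt "0 0 -0.6 0"

```text
time_s: 7.07
position: [0.4989, -0.2942, 0.1874]
tcp_rot: [[0.044, 0.999, 0.002], [0.999, -0.044, -0.003], [-0.003, 0.002, -1.0]]
ft_force: [-0.3, 0.5, -0.5]
gripper_width: 0.017
```

Request:
send_rows --pt "0 0 0 0" --pt "0 0 0 0" --pt "0 0 0 0" --pt "0 0 0 0" --pt "0 0 0 0" --pt "0 0 0 0" --pt "0 0 0 0" --pt "0 0 0 0" --pt "0 0 0 0" --pt "0 0 0 0" --fingers 1

```text
time_s: 7.9
position: [0.4989, -0.2941, 0.1873]
tcp_rot: [[0.044, 0.999, 0.002], [0.999, -0.044, -0.003], [-0.003, 0.002, -1.0]]
ft_force: [0.1, 0.4, 0.5]
gripper_width: 0.0855
```

Request:
send_rows --pt "0 0 0.5 0" --pt "0 0 1.5 0" --pt "0 0 3 0" --pt "0 0 5 0" --pt "0 0 7.5 0" --pt "0 0 10 0" --pt "0 0 12.5 0" --pt "0 0 15 0" --pt "0 0 17 0" --pt "0 0 18 0"

```text
time_s: 8.73
position: [0.4996, -0.2946, 0.3722]
tcp_rot: [[0.044, 0.999, 0.007], [0.999, -0.044, -0.007], [-0.007, 0.008, -1.0]]
ft_force: [-0.2, -1.0, -0.0]
gripper_width: 0.0853
```

```bash
python3 - <<'E'
from h import *
s=bot.sense();print(s['time_s'],s['position'],s['ft_force'],s['gripper_width'])
a,d=snap('top');P=cloud('top',d)
m=(P[...,0]>.38)&(P[...,0]<.62)&(P[...,1]<-.21)&(P[...,1]>-.37)&(P[...,2]>-.01)&(P[...,2]<.02)
Q=P[m];print('lid',len(Q),np.linalg.lstsq(np.c_[Q[:,:2]-[.5,-.29],np.ones(len(Q))],Q[:,2],rcond=None)[0])
m=np.zeros(d.shape,bool);m[168:200,318:346]=1
Q=P[m&(P[...,2]>.027)];print('house',len(Q),Q.mean(0),Q.min(0),Q.max(0),cv2.minAreaRect(Q[:,:2].astype('f4')*1000))
R=Q[Q[:,2]>.045];print('ridge',R.mean(0),np.polyfit(R[:,0],R[:,1],1))
cv2.imwrite('pics/c2.png',cv2.resize(a[130:235,290:380],None,fx=6,fy=5.7,interpolation=3))
E
```

```text
8.7333 [ 0.49956152 -0.2945982   0.37216404] [-0.2024621  -1.00929711 -0.02462902] 0.08528317598051342
lid 7317 [ 0.00081771 -0.00305072  0.01057329]
house 368 [ 0.59379088 -0.05462832  0.04229592] [ 0.57155441 -0.07667002  0.027135  ] [ 0.62014114 -0.03780846  0.0538748 ] ((595.4678955078125, -56.940338134765625), (46.901371002197266, 36.44464874267578), 4.579325199127197)
ridge [ 0.59502379 -0.0563394   0.04862468] [ 0.0676129  -0.09657069]
```

View pics/c2.png

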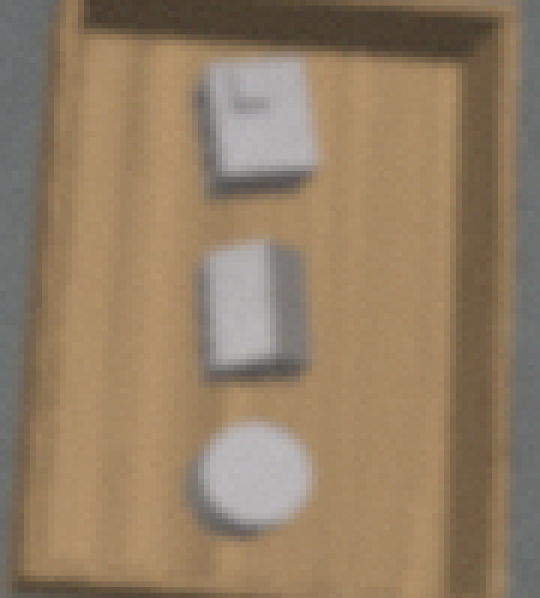

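The lid lies flat, with the panel top at 10.6 mm. The crop shows the house at crop (255,305), between the flat block above and the tower below. Its centre is about (0.595, -0.057) and its yaw about +3.5°. Next I'll move over it.

Request:
send_rows --pt "0.9 2.5 0 1" --pt "2.1 5.5 0 2" --pt "3.3 8.5 0 3" --pt "4.5 11.5 -1 4" --pt "5.7 14.5 -2 5" --pt "6.9 17.5 -3 6" --pt "8.1 20.5 -4 6" --pt "9.2 23 -5 6" --pt "9.5 23.8 -6 6" --pt "9.5 23.8 -6 6"

```text
time_s: 9.62
position: [0.5939, -0.0544, 0.3093]
tcp_rot: [[-0.064, 0.998, 0.003], [0.998, 0.064, -0.006], [-0.006, 0.003, -1.0]]
ft_force: [-0.2, 1.1, -0.6]
gripper_width: 0.0855
```

Request:
send_rows --pt "0 0 0 0" --pt "0 0 0 0" --pt "0 0 0 0" --pt "0 0 0 0" --pt "0 0 0 0" --pt "0 0 0 0" --pt "0 0 0 0" --pt "0 0 0 0" --pt "0 0 0 0" --pt "0 0 0 0"

```text
time_s: 10.45
position: [0.5939, -0.0545, 0.3094]
tcp_rot: [[-0.064, 0.998, 0.003], [0.998, 0.064, -0.006], [-0.006, 0.003, -1.0]]
ft_force: [0.8, -0.8, 0.3]
gripper_width: 0.0851
```

Request:
send_rows --pt "0.1 -0.15 -2 0" --pt "0.1 -0.15 -4.5 0" --pt "0.1 -0.15 -6.5 0" --pt "0.1 -0.15 -8.5 0" --pt "0.1 -0.15 -10 0" --pt "0.1 -0.15 -11.2 0" --pt "0.1 -0.15 -12.2 0" --pt "0.1 -0.15 -12.8 0" --pt "0.1 -0.15 -12.8 0" --pt "0.1 -0.15 -12.8 0"

```text
time_s: 11.28
position: [0.5952, -0.056, 0.1816]
tcp_rot: [[-0.064, 0.998, 0.004], [0.998, 0.064, -0.006], [-0.006, 0.003, -1.0]]
ft_force: [0.1, -0.1, -0.8]
gripper_width: 0.0854
```

Request:
send_rows --pt "0 0 0 0" --pt "0 0 0 0" --pt "0 0 0 0" --pt "0 0 0 0" --pt "0 0 0 0" --pt "0 0 0 0" --pt "0 0 0 0" --pt "0 0 0 0" --pt "0 0 0 0" --pt "0 0 0 0" --fingers -1

```text
time_s: 12.12
position: [0.5958, -0.0561, 0.1826]
tcp_rot: [[-0.064, 0.998, 0.006], [0.998, 0.064, -0.006], [-0.007, 0.005, -1.0]]
ft_force: [-0.0, -1.0, 5.2]
gripper_width: 0.0351
```

Request:
send_rows --pt "0 0 0.5 0" --pt "0 0 1.3 0" --pt "0 0 2.5 0" --pt "0 0 4 0" --pt "0 0 5.5 0" --pt "0 0 7 0" --pt "0 0 8.5 0" --pt "0 0 10 0" --pt "0 0 11 0" --pt "0 0 11 0"

```text
time_s: 12.95
position: [0.5968, -0.0563, 0.2962]
tcp_rot: [[-0.064, 0.998, 0.012], [0.998, 0.064, -0.008], [-0.008, 0.011, -1.0]]
ft_force: [0.5, 0.1, 0.3]
gripper_width: 0.0351
```

```bash
python3 - <<'E'
from h import *
s=bot.sense();print(s['time_s'],s['position'],s['tcp_rot'],s['ft_force'],s['gripper_width'])
a,_=snap('side')
cv2.imwrite('pics/s3.png',cv2.resize(a[120:330,200:420],None,fx=2.5,fy=2.5))
E
```

```text
12.95 [ 0.59682529 -0.05633391  0.29618355] [[-0.06429967  0.99786301  0.01161715]
 [ 0.99789494  0.06439148 -0.00770916]
 [-0.00844073  0.011097   -0.9999028 ]] [0.51308768 0.13770694 0.32532455] 0.03505067322732932
```

View pics/s3.png

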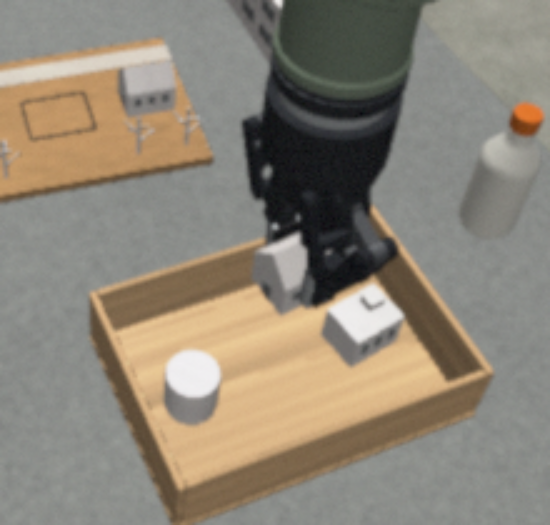

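The house is held at 35 mm opening and clear of the box, at about crop (283,275). I'll carry it to just above the plot and turn it by about -12.3°.

Request:
send_rows --pt "-0.2 1 0 -0.5" --pt "-0.5 2.8 0 -1.5" --pt "-0.8 5 0 -2.5" --pt "-1.2 7.5 0 -3.5" --pt "-1.6 10 0 -4.5" --pt "-2 12.5 0 -5.5" --pt "-2.4 15 0 -6.5" --pt "-2.8 17.5 0 -7.5" --pt "-3.2 20 0 -8.5" --pt "-3.6 22.5 0 -9.5"

```text
time_s: 13.83
position: [0.5589, 0.1705, 0.2929]
tcp_rot: [[0.102, 0.995, 0.005], [0.995, -0.102, -0.009], [-0.008, 0.006, -1.0]]
ft_force: [-0.3, 0.9, -1.1]
gripper_width: 0.0349
```

Request:
send_rows --pt "-0.4 1.5 0 -0.8" --pt "-0.8 3.5 0 -1.6" --pt "-1.1 5.5 0 -2.4" --pt "-1.4 7 0 -2.8" --pt "-1.6 8.2 -0.5 -2.8" --pt "-1.6 8.7 -1.5 -2.8" --pt "-1.6 8.7 -2.5 -2.8" --pt "-1.6 8.7 -3.5 -2.8" --pt "-1.6 8.7 -4 -2.8" --pt "-1.6 8.7 -4 -2.8"

```text
time_s: 14.67
position: [0.5421, 0.2563, 0.25]
tcp_rot: [[0.152, 0.988, -0.001], [0.988, -0.152, -0.011], [-0.011, 0.001, -1.0]]
ft_force: [-0.0, -0.3, -0.7]
gripper_width: 0.0351
```

```bash
python3 - <<'E'
from h import *
s=bot.sense();R=s['tcp_rot'];print(s['time_s'],s['position'],s['position']+R[:,2]*.155,R[:,2],np.degrees(np.arctan2(R[1,0],R[0,0]))-90,s['gripper_width'])
a,_=snap('side');b,_=snap('top')
cv2.imwrite('pics/s4.png',np.hstack([cv2.resize(a[100:220,150:290],(560,480)),cv2.resize(b[140:260,150:210],(240,480))]))
E
```

```text
14.6667 [0.54205574 0.25627237 0.25003475] [0.54193978 0.25461566 0.09504365] [-7.48115216e-04 -1.06884236e-02 -9.99942597e-01] -8.74292130180089 0.0351364083407827
```

View pics/s4.png

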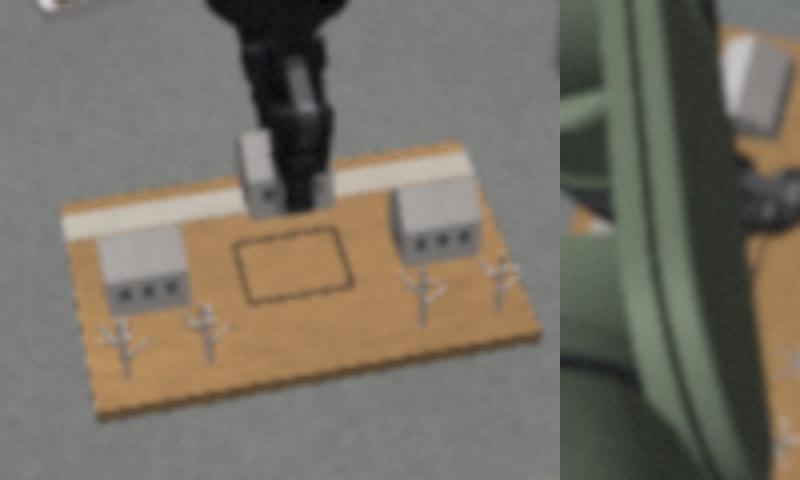

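The side view shows the house upright and parallel to the row, over the far edge of the plot (outline corners at (235,243), (335,228), (352,287), (250,303)). I'll correct and descend.

Request:
send_rows --pt "0.2 0.2 -0.5 0" --pt "0.4 0.5 -1.5 0" --pt "0.4 0.6 -2.5 0" --pt "0.4 0.6 -3.5 0" --pt "0.4 0.6 -4.3 0" --pt "0.4 0.6 -5 0" --pt "0.4 0.6 -5.4 0" --pt "0.4 0.6 -5.8 0" --pt "0.4 0.6 -5.8 0" --pt "0.4 0.6 -5.8 0"

```text
time_s: 15.6
position: [0.5471, 0.2627, 0.1942]
tcp_rot: [[0.152, 0.988, 0.003], [0.988, -0.152, -0.009], [-0.009, 0.005, -1.0]]
ft_force: [0.2, -0.4, -0.7]
gripper_width: 0.0351
```

```bash
python3 - <<'E'
from h import *
s=bot.sense();R=s['tcp_rot'];print(s['time_s'],s['position'],s['position']+R[:,2]*.155,R[:,2],s['ft_force'])
a,_=snap('side')
cv2.imwrite('pics/s5.png',cv2.resize(a[120:210,155:295],(800,514),interpolation=3))
c=bot.calibration('side');K=c['intrinsics'];T=c['camera_from_world']
t=np.radians(-8.6)
for p in [(-.023,-.018,0),(.023,-.018,0),(.023,.018,0),(-.023,-.018,.028),(.023,-.018,.028)]:
    w=[.5447+p[0]*np.cos(t)-p[1]*np.sin(t),.26+p[0]*np.sin(t)+p[1]*np.cos(t),.010+p[2],1]
    q=T@w;q=K@[q[0],-q[1],-q[2]];q/=q[2];print(p,(q[0]-155)*800/140,(q[1]-120)*514/90)
E
```

```text
15.6 [0.54706972 0.26270159 0.19421723] [0.54755267 0.26124599 0.03922482] [ 0.00311581 -0.00939095 -0.99995105] [ 0.16433482 -0.41744417 -0.66751734]
(-0.023, -0.018, 0) 345.53689049691656 304.43377592348816
(0.023, -0.018, 0) 457.57902293409967 284.20286734348497
(0.023, 0.018, 0) 437.0916294977667 224.5171884434929
(-0.023, -0.018, 0.028) 341.80370439625824 254.10809991949165
(0.023, -0.018, 0.028) 456.35547163391493 233.8933804695047
```

View pics/s5.png

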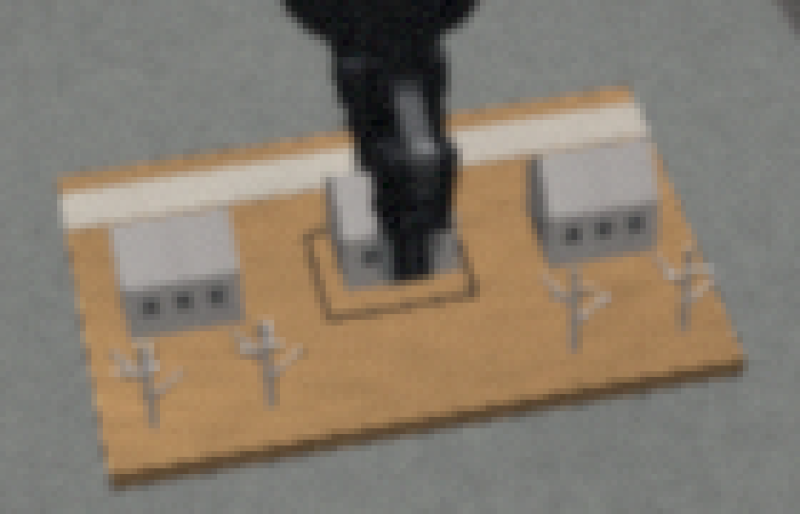

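The house is inside the outline, with base corners at (345,287) and (462,267). After the remaining ~8 mm descent that matches the prediction of (345,304) and (458,284). I'll lower it slowly.

Request:
send_rows --pt "-0.1 -0.1 -0.1 0" --pt "-0.1 -0.1 -0.2 0" --pt "-0.1 -0.1 -0.3 0" --pt "-0.1 -0.1 -0.4 0" --pt "-0.1 -0.1 -0.5 0" --pt "-0.1 -0.1 -0.55 0" --pt "-0.1 -0.1 -0.6 0" --pt "-0.1 -0.1 -0.65 0" --pt "-0.1 -0.1 -0.7 0" --pt "-0.1 -0.1 -0.7 0"

```text
time_s: 16.48
position: [0.5462, 0.2617, 0.1875]
tcp_rot: [[0.152, 0.988, 0.004], [0.988, -0.152, -0.009], [-0.009, 0.005, -1.0]]
ft_force: [-0.3, 0.6, -0.6]
gripper_width: 0.0352
```

Request:
send_rows --pt "0 0 -0.05 0" --pt "0 0 -0.1 0" --pt "0 0 -0.12 0" --pt "0 0 -0.14 0" --pt "0 0 -0.16 0" --pt "0 0 -0.18 0" --pt "0 0 -0.2 0" --pt "0 0 -0.2 0" --pt "0 0 -0.2 0" --pt "0 0 -0.2 0"

```text
time_s: 17.32
position: [0.5463, 0.2618, 0.1866]
tcp_rot: [[0.152, 0.988, 0.004], [0.988, -0.152, -0.009], [-0.009, 0.005, -1.0]]
ft_force: [-2.9, -0.6, 7.4]
gripper_width: 0.0351
```

There is a light contact of 7 N as expected, so I'll release.

Request:
send_rows --pt "0 0 0 0" --pt "0 0 0 0" --pt "0 0 0 0" --pt "0 0 0 0" --pt "0 0 0 0" --pt "0 0 0 0" --pt "0 0 0 0" --pt "0 0 0 0" --pt "0 0 0 0" --pt "0 0 0 0" --fingers 1

```text
time_s: 18.15
position: [0.5463, 0.2618, 0.1866]
tcp_rot: [[0.152, 0.988, 0.004], [0.988, -0.152, -0.009], [-0.009, 0.005, -1.0]]
ft_force: [-0.2, 0.3, 0.8]
gripper_width: 0.0848
```

Request:
send_rows --pt "0 0 0.5 0" --pt "0 0 1.5 0" --pt "0 0 3 0" --pt "0 0 5 0" --pt "0 0 7 0" --pt "0 0 9 0" --pt "0 0 11 0" --pt "0 0 13 0" --pt "0 0 15 0" --pt "0 0 16 0"

```text
time_s: 18.98
position: [0.547, 0.2621, 0.351]
tcp_rot: [[0.152, 0.988, 0.01], [0.988, -0.152, -0.007], [-0.006, 0.011, -1.0]]
ft_force: [0.3, 0.5, 1.0]
gripper_width: 0.0851
```

Request:
send_rows --pt "0 -3 0 0" --pt "0 -6 0 0" --pt "0 -9 0 0" --pt "0 -12 0 0" --pt "0 -15 0 0" --pt "0 -18 0 0" --pt "0 -20 0 0" --pt "0 -22 0 0" --pt "0 -23 0 0" --pt "0 -23 0 0"

```text
time_s: 19.82
position: [0.547, 0.0303, 0.3512]
tcp_rot: [[0.155, 0.988, 0.01], [0.988, -0.155, -0.008], [-0.006, 0.011, -1.0]]
ft_force: [0.4, -0.2, 0.9]
gripper_width: 0.0859
```

```bash
python3 - <<'E'
from h import *
s=bot.sense();print(s['time_s'],s['position'],s['gripper_width'],s['ft_force'])
a,d=snap('top');P=cloud('top',d)
cv2.imwrite('pics/c3.png',cv2.resize(a[140:265,138:242],None,fx=5,fy=4.6,interpolation=3))
W=P-[.5447,.26,0];m=(np.hypot(W[...,0],W[...,1])<.045)&(P[...,2]>.03)&(P[...,2]<.07)
Q=P[m];print('house',len(Q),Q.min(0),Q.max(0),cv2.minAreaRect(Q[:,:2].astype('f4')*1000))
m=(P[...,0]>.39)&(P[...,0]<.61)&(P[...,1]<-.22)&(P[...,1]>-.36)&(P[...,2]>-.01)&(P[...,2]<.02)
Q=P[m];print('lid',len(Q),np.linalg.lstsq(np.c_[Q[:,:2]-[.5,-.29],np.ones(len(Q))],Q[:,2],rcond=None)[0])
E
```

```text
19.8167 [0.54702878 0.03034497 0.35123853] 0.08592886968702305 [ 0.39996489 -0.20875796  0.92377623]
house 372 [0.52174918 0.23919257 0.03001088] [0.56998203 0.28005212 0.0570351 ] ((546.465087890625, 260.00726318359375), (36.17599868774414, 46.104393005371094), 82.19722747802734)
lid 1954 [ 0.00159938 -0.00062953  0.01057374]
```

View pics/c3.png

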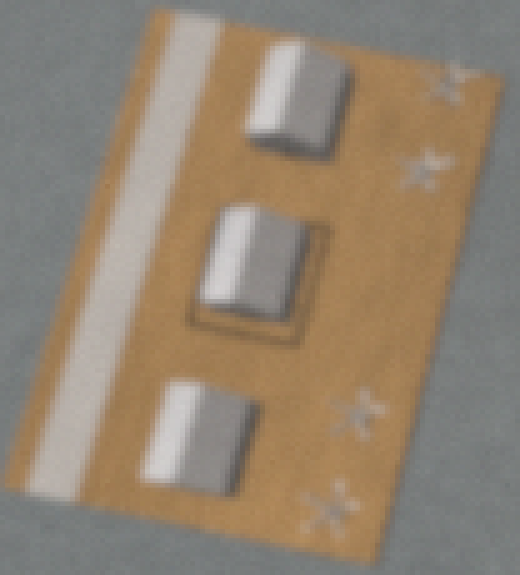

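The house stands upright at crop (253,262), inside the outline and in line with its neighbours. It is about 2 mm from the plot's centre, at -7.8° against -8.6° for the row. The lid is flat and the arm is clear, so I'll hand in.

```bash
python3 -c "
from plant import bot
print(bot.finish_job())"
```

```text
the job is handed in; nothing more can be done
None
```

I lifted the lid off and laid it flat on the bench beside the box. I then took the pitched-roof house out, set it in the plot with a light 7 N touch, released it, moved the arm clear and handed in at about 20 s.

**House:** in the last camera check it stands about 2 mm from the plot's centre, upright. Its ridge is within about 1° of the row, and its ridge height of about 57 mm matches standing on the board.

**Lid:** it is level, with its panel top at 10.6 mm, so its underside is about on the bench.

No check failed. The only disagreement was between two estimates of the house's yaw in the box, +2.8° and +4.6°, which the grip absorbed. `bot.finish_job()` gives no verdict, so I can't confirm the result beyond these checks.

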